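# Tidy the laundry ledge above the tanque

## Task

Tidy the ledge: stand the white bottle centred on the red coaster, lay the yellow soap bar lengthways in the blue holder so that it sits flat inside the lip, and stand the steel cup on the drip mat midway between bottle and holder. Lay the small white soap bar centred and lengthways on top of the yellow one, and the scrubbing brush, bristles down, on the middle of the green washboard and along its length. Knock nothing over, leave the dustpan where it is, and let go of everything.

Things in the scene. Friction and masses are not known exactly. Their poses are not given: they have to be found in the camera images.
- bottle: Loose white plastic bottle with a blue band and a round twist cap. Body 58 mm across, straight to 105 mm high, then a shoulder narrowing to the neck; cap 34 mm across, from 140 to 166 mm height (its top is the bottle's top). 0.18 to 0.35 kg. Origin: centre of its underside, z up.
- cup: Loose stainless steel cup, open at the top, no handle: 62 mm across at the rim, 60 mm at the base, 85 mm high, wall 3 mm. Origin: centre of its underside, z up.
- yellow_bar: Loose new yellow soap bar, a rigid block 90 mm long (its x) by 48 mm wide (its y) by 30 mm high. Origin: centre of its underside, z up.
- white_bar: Loose smaller off-white worn soap bar, a rigid block 60 mm long (its x) by 36 mm wide (its y) by 20 mm high. Origin: centre of its underside, z up.
- brush: Loose scrubbing brush, bristles down: wooden back 110 mm long (its x) by 44 mm wide (its y), from 22 to 40 mm height; below it a stiff cream bristle block 98 by 36 mm. Origin: centre of the underside of the bristles, z up.
- drip_mat: Dark grey rubber drip mat, fixed, 400 mm long (its y) by 130 mm (its x), 4 mm thick. Holder and coaster stand on it, one at each end (either way round), each 130 mm from its centre, so that the mat's centre is midway between them. Origin: centre of its underside.
- holder: Pale blue ceramic bar holder, a shallow rectangular dish, fixed on the drip mat: outside 80 mm (its x) by 124 mm (its y, the long way). Inner floor 62 by 106 mm, 8 mm above its underside, with a lip round it up to 13 mm. Origin: centre of its underside (which is 4 mm above the ledge).
- coaster: Round red plastic coaster, fixed on the drip mat, 84 mm across, 4 mm thick. Origin: centre of its underside (which is 4 mm above the ledge).
- washboard: Green plastic washboard lying flat, fixed, 220 mm long (its x) by 130 mm (its y), its ridged top 14 mm high; at the left or the right end of the ledge. Origin: centre of its underside.
- dustpan: Loose orange plastic dustpan with an aluminium clamp on its handle, a bystander at the end of the ledge away from the washboard: about 280 mm long (its x, handle to -x) by 165 mm, up to 40 mm high. Origin: on its underside, about mid-length.
There are look-alikes about, which are no part of the job. What is shaped like the white_bar but black is not meant.

How it is judged:
At the end, for the whole second after the job is handed in: Centred: bottle on coaster 12 mm; cup on the mat's middle 15 mm; yellow bar on the holder's floor 10 mm, 0.2 rad; white bar on yellow 12 mm along, 10 mm across, 0.3 rad; brush on washboard, bristles down, 15 mm, 0.25 rad. All within 0.1 rad of upright, at rest, released (horizontal distance between bottle and coaster below 0.012 m and z of bottle in the frame of coaster between 0.001 and 0.008 m and horizontal distance between cup and drip_mat below 0.015 m and z of cup in the frame of drip_mat between 0.001 and 0.008 m and x of yellow_bar in the frame of holder between -0.01 and 0.01 m and y of yellow_bar in the frame of holder between -0.01 and 0.01 m and z of yellow_bar in the frame of holder between 0.005 and 0.011 m and angle between the x axis of yellow_bar and the y axis of holder, either way round below 0.2 rad and x of white_bar in the frame of yellow_bar between -0.012 and 0.012 m and y of white_bar in the frame of yellow_bar between -0.01 and 0.01 m and z of white_bar in the frame of yellow_bar between 0.027 and 0.033 m and angle between the x axis of white_bar and the x axis of yellow_bar, either way round below 0.3 rad and x of brush in the frame of washboard between -0.015 and 0.015 m and y of brush in the frame of washboard between -0.015 and 0.015 m and z of brush in the frame of washboard between 0.011 and 0.017 m and angle between the x axis of brush and the x axis of washboard, either way round below 0.25 rad and angle between each of bottle, cup, yellow_bar, white_bar, brush's own z axis and vertical below 0.1 rad and linear speed of each of bottle, cup, yellow_bar, white_bar, brush below 0.02 m/s and angular speed of each of bottle, cup, yellow_bar, white_bar, brush below 0.2 rad/s); the robot touches nothing.
It fails at once if the dustpan is shoved more than 25 mm (distance of dustpan from where it was at the start of the episode above 0.025 m).
It fails at once if the bottle is knocked over (angle between bottle's own z axis and vertical above 0.8 rad).
It fails at once if the cup is knocked over (angle between cup's own z axis and vertical above 0.8 rad).
It also fails if it takes over 139 s, if anything falls off the work surface, if the arm or the gripper's body presses on something with over 40 N, if the wrist force passes 120 N, or if a joint passes its speed limit or range.

## Robot

A 6-joint arm with a two-finger parallel gripper is mounted at the origin on the work surface. World frame = base frame: x ahead of the robot, y to its left, z up, the work surface at z = 0. Lengths are in m, angles in rad, forces in N, time in s.
With the tool pointing down it reaches from about 0.25 to 0.775 m from the base axis. Payload 8.9 kg.
Tool frame: the origin (TCP) lies midway between the tips of the shut fingers; the grasp point (between the pads) lies 19 mm behind it; z points along the fingers, y is the line along which they close (so a half turn about z gives the same grasp; the last joint's range is limited). The gripper opens to 85 mm and grips with 20 to 120 N. Pads are 22 mm wide; open, the fingers measure 114 mm over their backs; the gripper's body (76 mm by 85 mm) begins 54 mm behind the grasp point. The pads swing forward as they close: fully open they stand 13 mm farther back than shut.
Start: joints at [0.983, 0.291, -0.153, 1.127, 0, 1.431], TCP at [0.228, 0.473, 0.231] pointing down, gripper open.
Joint ranges: [-2.52, 2.52], [-0.91, 1.74], [-1.3, 1.37], [-1.96, 2.02], [-1.52, 1.47], [-3.14, 3.14]. Speed limits (rad/s): [2.22, 2.22, 2.79, 3.14, 3.14, 3.14].

## Interface

Orientations are given as a rotation vector (axis times angle).
In Python, from station import readout, viewer, job gives the robot as it stands.
- The arm moves only by the tool jog_arm, never from a script. Its argument "steps" is a list of rows, each a list of 7 numbers: the shift along the tool's x, y, z in m, then the turn, a rotation vector about the tool's x, y, z in rad, then the closure, from -1 (fully open) to 1 (shut). In form: [[x, y, z, wx, wy, wz, fingers], ...]. A call has 1 to 20 rows; each row shifts and turns the commanded pose from where the row before left it, along the tool's axes as they then stand; what a row does not reach is not made up. A row lasts 1/12 s, in which the tool goes at most 41.7 mm and 7.16 degrees, less where a joint would pass 70% of its speed; a pose out of reach is approached as far as the arm can. A call with a gripper value outside its range is refused whole. The fingers move at their own pace and stop on an object; "newtons" is the grip in N (left out, the last holds). Time passes only in rows, so rows that do not move let the fingers close. It gives the time, the measured TCP pose, the force, the opening and the grip force at its end, in the units of the state.
- readout.sense(): the state, without advancing time (a new reading comes with each control period).
- viewer.camera(name): name is "scene" or "side" or "wrist"; returns a dict with "img" (384x512x3 uint8, blue, green, red), "intrinsics" (3x3 intrinsics, pixels), "T" (4x4, takes a point from camera to world coordinates). Camera axes: x right, y down, z forward; pixel columns grow to the right and rows downward; lengths in m; the calibration is good to about 2 mm. The wrist camera is an equidistant fisheye: a pixel r from the principal point sees the ray r / f radians off the axis. A picture is of the moment at which its call begins. There is no depth.
- job.job_done(): hands the job in; it is judged then, once.
The state is a dict: "time": time; "joints": joint angles; "joint_velocities": joint speeds; "joint_efforts": joint torques, N m; "ee_pos": TCP position; "ee_rot": TCP orientation; "ft_force": force on the tool from outside, world axes, zero at the start; "torque": the same for the moment, N m; "opening": finger opening in m; "grasp_force": force on a finger pad.
Only numpy, scipy, OpenCV 4.12 (cv2) and the standard library are available. Lean on these libraries where they do the work, as an engineer would, in place of code of your own. Each camera call takes 0.05 s, during which the arm holds its last target. There are 200 camera calls.

## Working session

There is one attempt and no reset: what is moved stays moved. The work goes in short steps, Python scripts to look and compute and a tool call to move; the robot and the scene stay as the last step left them, time stands still between calls to the robot, and variables do not carry over. Pictures are saved under pics/ and viewed, at most 14 in all, crops included, and the job is handed in when it is done.

Besides the shell and the picture viewer there is one more tool, called in YAML: its name, and indented under it one key for each argument. jog_arm: Moves the arm, as the interface text tells. Its arguments: {"type":"object","properties":{"steps":{"type":"array","items":{"type":"array","items":{"type":"number"}}},"newtons":{"type":"number"}},"required":["steps"]}

```bash
ls; mkdir -p pics; python3 - <<'E'
from station import readout, viewer
import cv2,numpy as np
print(readout.sense())
for n in ["scene","side"]:
    c=viewer.camera(n); np.savez(f"pics/{n}0.npz",**c); cv2.imwrite(f"pics/{n}0.png",cv2.resize(c["img"],(800,600),interpolation=cv2.INTER_CUBIC)); print(n,c["intrinsics"],c["T"])
E
```

```text
pics
{'time': 0.0, 'joints': array([ 9.82733367e-01,  2.91214666e-01, -1.54095557e-01,  1.12672332e+00,
       -7.22330194e-06,  1.43151826e+00]), 'joint_velocities': array([-7.43597035e-04, -1.52326528e-03, -8.37075271e-04,  2.33111210e-04,
        2.91002338e-04,  3.19276407e-05]), 'joint_efforts': array([ 3.88620583e-05, -5.37140858e+01,  3.31375158e+01,  1.58270344e-02,
       -2.27108799e-04, -4.29347891e-09]), 'ee_pos': array([0.22753068, 0.47265762, 0.23077788]), 'ee_rot': array([-6.98952053e-01, -3.06240830e+00,  1.82009120e-03]), 'ft_force': array([ 0.47565364, -0.33416712,  0.32305628]), 'torque': array([-0.01300041,  0.00989327, -0.02043131]), 'grasp_force': 0.0, 'opening': 0.08523511791241002}
scene [[392.26301941   0.         250.58349246]
 [  0.         392.26301941 193.91019395]
 [  0.           0.           1.        ]] [[-0.51821798  0.59304214 -0.61623952  1.17591673]
 [ 0.85506873  0.3444886  -0.38753718  0.42853605]
 [-0.01753839 -0.72775588 -0.68561198  0.80192192]
 [ 0.          0.          0.          1.        ]]
side [[483.92738318   0.         249.64214976]
 [  0.         483.92738318 192.32797252]
 [  0.           0.           1.        ]] [[ 0.86214726 -0.23861591  0.44695028 -0.13365059]
 [-0.50602813 -0.44949892  0.73612924 -1.02143481]
 [ 0.02525152 -0.86082122 -0.50828062  0.73019005]
 [ 0.          0.          0.          1.        ]]
```

View pics/scene0.png

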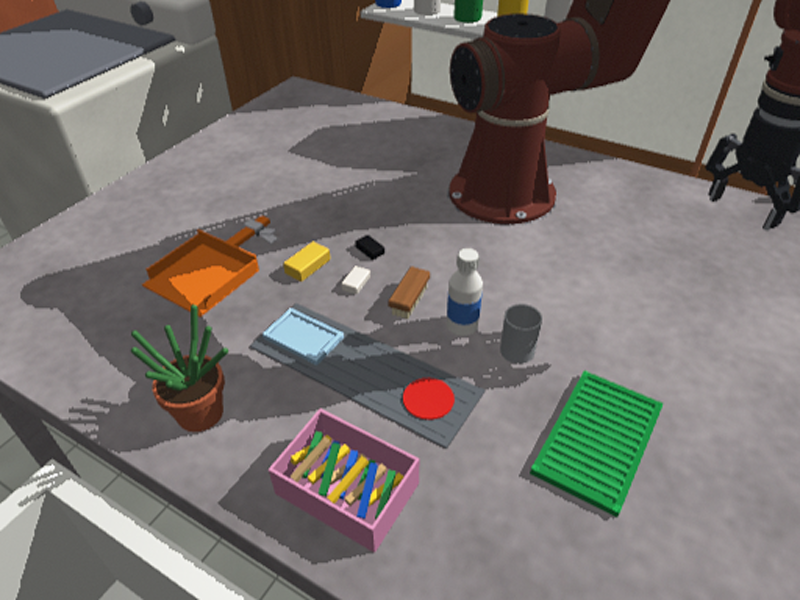

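View pics/side0.png

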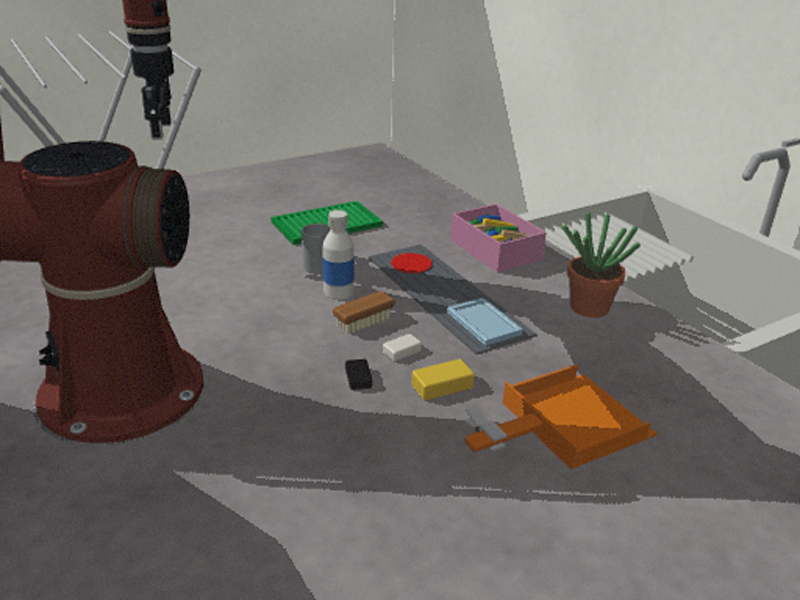

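The scene shows only one candidate for each item. The bottle is at (465,290), the cup (520,335), the yellow bar (307,260), the white bar (354,280) and the brush (410,290). The holder is at (303,335), the coaster (428,399) and the washboard (598,440). The black bar at (370,246) is the decoy. I'll fit the models to the silhouettes in both views.

```bash
cat > fit.py <<'E'
import cv2,numpy as np
from scipy.optimize import minimize
S=4
def box(l,w,z0,z1): return [np.array([[a*l/2,b*w/2,z] for a in(-1,1) for b in(-1,1) for z in(z0,z1)])]
def cyl(*rz):
    t=np.linspace(0,2*np.pi,40); return np.vstack([np.c_[r*np.cos(t),r*np.sin(t),0*t+z] for r,z in rz])
MOD=dict(yellow_bar=box(.09,.048,0,.03),white_bar=box(.06,.036,0,.02),brush=box(.11,.044,.022,.04),
 holder=box(.08,.124,.004,.017),coaster=[cyl((.042,.004),(.042,.008))],washboard=box(.22,.13,0,.014),
 bottle=[cyl((.029,0),(.029,.105)),cyl((.029,.105),(.017,.140)),cyl((.017,.140),(.017,.166))],cup=[cyl((.03,0),(.031,.085))],
 mat=box(.13,.4,0,.004))
def proj(c,P):
    T=c["T"];p=(P-T[:3,3])@T[:3,:3];K=c["intrinsics"]
    return np.c_[K[0,0]*p[:,0]/p[:,2]+K[0,2],K[1,1]*p[:,1]/p[:,2]+K[1,2]]
def place(P,q):
    c,s=np.cos(q[2]),np.sin(q[2]);return P@np.array([[c,s,0],[-s,c,0],[0,0,1]])+[q[0],q[1],q[3] if len(q)>3 else 0]
def sil(c,parts,q):
    m=np.zeros((384*S,512*S),np.uint8)
    for P in parts:
        h=cv2.convexHull(((proj(c,place(P,q))+.5)*S*16-8).astype(np.int32)); cv2.fillConvexPoly(m,h,1,shift=4)
    return m
def mask(c,f,r):
    hsv=cv2.cvtColor(c["img"],cv2.COLOR_BGR2HSV).astype(int);m=f(hsv[...,0],hsv[...,1],hsv[...,2]).astype(np.uint8)
    k=np.zeros_like(m);x0,y0,x1,y1=[int(v*.64) for v in r];k[y0:y1,x0:x1]=m[y0:y1,x0:x1]
    n,l,st,_=cv2.connectedComponentsWithStats(k)
    if n>1:k=(l==1+np.argmax(st[1:,4])).astype(np.uint8)
    h,_=cv2.findContours(k,cv2.RETR_EXTERNAL,cv2.CHAIN_APPROX_NONE);cv2.drawContours(k,h,-1,1,-1)
    return k
def back(c,uv,z):
    K=c["intrinsics"];d=c["T"][:3,:3]@[(uv[0]-K[0,2])/K[0,0],(uv[1]-K[1,2])/K[1,1],1];o=c["T"][:3,3];return (o+d*(z-o[2])/d[2])[:2]
def fit(views,parts,sym=False,z=0):
    M=[(c,np.kron(m,np.ones((S,S),np.uint8))) for c,m in views]
    def cost(q):
        q=[q[0],q[1],0 if sym else q[2],z]
        s=0
        for c,m in M:
            g=sil(c,parts,q);s+=1-(g&m).sum()/max(1,(g|m).sum())
        return s/len(M)
    zm=np.mean([p[:,2].mean() for p in parts])+z
    c,m=views[0];xy=back(c,np.argwhere(m)[:,::-1].mean(0),zm);best=None
    for y in ([0] if sym else np.arange(0,np.pi,np.pi/6)):
        r=minimize(cost,[*xy,y],method="Nelder-Mead",options=dict(initial_simplex=np.array([[*xy,y],[xy[0]+.01,xy[1],y],[xy[0],xy[1]+.01,y],[*xy,y+.2]]),xatol=2e-4,fatol=1e-4,maxiter=150))
        if best is None or r.fun<best.fun:best=r
    return best.x,best.fun
E
cat > m0.py <<'E'
from fit import *
C={n:dict(np.load(f"pics/{n}0.npz")) for n in("scene","side")}
yl=lambda h,s,v:(h>20)&(h<36)&(s>130)
wh=lambda h,s,v:(s<45)&(v>135)
br=lambda h,s,v:(h<18)&(s>110)
lb=lambda h,s,v:(h>88)&(h<120)&(s>40)&(v>90)
rd=lambda h,s,v:((h<6)|(h>174))&(s>150)
gr=lambda h,s,v:(h>50)&(h<80)&(s>130)
bo=lambda h,s,v:(((s<45)&(v>120))|((h>95)&(h<130)&(s>80)))
W=dict(yellow_bar=(yl,(275,230,340,290),(400,350,485,405)),white_bar=(wh,(335,260,378,300),(375,328,430,368)),
 brush=(br,(385,260,440,320),(325,285,402,330)),holder=(lb,(255,300,350,366),(440,295,528,350)),coaster=(rd,(395,370,460,425),(385,245,440,278)),
 washboard=(gr,(520,365,670,520),(265,195,390,245)),bottle=(bo,(443,245,487,326),(318,205,360,302)))
vis={n:C[n]["img"].copy() for n in C}
for k,(f,a,b) in W.items():
    v=[(C["scene"],mask(C["scene"],f,a)),(C["side"],mask(C["side"],f,b))]
    sy=k in("coaster","bottle")
    q,e=fit(v,MOD[k],sy);o=[fit([w],MOD[k],sy)for w in v]
    print(k,q.round(4),round(e,3),[(x[:3].round(4),round(y,3)) for x,y in o])
    for n in C:
        for P in MOD[k]: cv2.polylines(vis[n],[cv2.convexHull(proj(C[n],place(P,q if not sy else [q[0],q[1],0])).round().astype(np.int32))],True,(255,0,255))
for n in C:cv2.imwrite(f"pics/{n}_fit.png",cv2.resize(vis[n],(800,600),interpolation=cv2.INTER_NEAREST))
E
python3 m0.py
python3 - <<'E'
import cv2
a=cv2.imread('pics/scene_fit.png')[220:520,240:680];b=cv2.imread('pics/side_fit.png')[190:410,260:560]
import numpy as np
b=cv2.resize(b,(409,300));
cv2.imwrite('pics/fitboth.png',cv2.resize(np.hstack([a,b]),(800,283)))
E
```

```text
yellow_bar [ 0.4466 -0.2327 -0.058 ] 0.133 [(array([ 0.446, -0.231, -0.058]), np.float64(0.124)), (array([ 0.4458, -0.2351, -0.0029]), np.float64(0.135))]
white_bar [ 0.4368 -0.1131  0.1632] 0.502 [(array([ 0.4299, -0.1162,  1.332 ]), np.float64(0.53)), (array([ 0.44  , -0.1145,  0.3661]), np.float64(0.386))]
brush [ 0.43   -0.0008  0.1807] 0.198 [(array([ 4.2760e-01, -1.1000e-03,  3.3287e+00]), np.float64(0.178)), (array([ 4.295e-01, -3.200e-03,  3.365e+00]), np.float64(0.209))]
holder [ 0.6137 -0.1153  3.099 ] 0.056 [(array([ 0.6137, -0.1134,  3.1103]), np.float64(0.054)), (array([ 0.6133, -0.1163,  3.1045]), np.float64(0.048))]
coaster [0.6206 0.1438 0.1125] 0.09 [(array([ 0.6222,  0.1457, -0.0438]), np.float64(0.059)), (array([0.6193, 0.142 , 0.156 ]), np.float64(0.075))]
washboard [0.5556 0.406  3.1166] 0.201 [(array([0.5562, 0.4062, 3.1144]), np.float64(0.024)), (array([ 0.5547,  0.4047, -0.0425]), np.float64(0.372))]
bottle [0.4227 0.1014 0.5407] 0.409 [(array([0.4117, 0.1058, 0.4007]), np.float64(0.339)), (array([ 0.4243,  0.0951, -1.0412]), np.float64(0.454))]
```

View pics/fitboth.png

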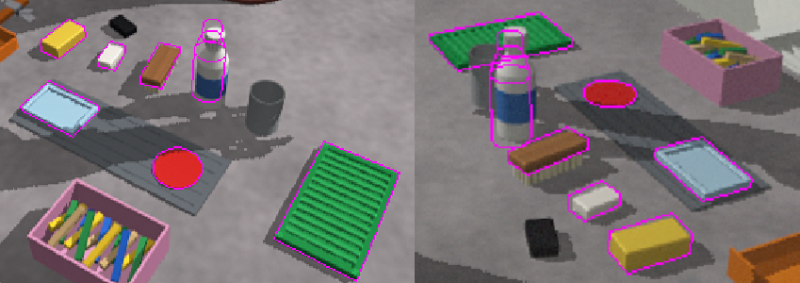

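```bash
cat > m1.py <<'E'
from fit import *
C={n:dict(np.load(f"pics/{n}0.npz")) for n in("scene","side")}
def gc(c,r,f=None,U=3):
    x0,y0,x1,y1=[int(v*.64) for v in r]
    p=8;im=cv2.resize(c["img"][y0-p:y1+p,x0-p:x1+p],None,fx=U,fy=U,interpolation=cv2.INTER_CUBIC)
    m=np.zeros(im.shape[:2],np.uint8)
    cv2.grabCut(im,m,(p*U,p*U,(x1-x0)*U,(y1-y0)*U),np.zeros((1,65)),np.zeros((1,65)),6,cv2.GC_INIT_WITH_RECT)
    b=((m==1)|(m==3)).astype(np.uint8);n,l,st,_=cv2.connectedComponentsWithStats(b)
    b=(l==1+np.argmax(st[1:,4])).astype(np.float32)
    k=np.zeros((384,512),np.uint8);k[y0-p:y1+p,x0-p:x1+p]=cv2.resize(b,None,fx=1/U,fy=1/U,interpolation=cv2.INTER_AREA)>.5
    return k
W=dict(yellow_bar=((280,236,335,284),(408,356,478,400)),white_bar=((340,263,372,296),(380,332,426,364)),bottle=((445,247,484,324),(320,209,356,300)),cup=((500,304,543,364),None))
vis={n:C[n]["img"].copy() for n in C}
for k,(a,b) in W.items():
    v=[(C["scene"],gc(C["scene"],a))]+([(C["side"],gc(C["side"],b))] if b else [])
    sy=k in("cup","bottle")
    q,e=fit(v,MOD[k],sy);o=[fit([w],MOD[k],sy)for w in v]
    print(k,q.round(4),round(e,3),[(x[:3].round(4),round(y,3)) for x,y in o])
    for c,m in v:
        n="scene" if c is C["scene"] else "side"
        cv2.drawContours(vis[n],cv2.findContours(m,0,2)[0],-1,(0,255,0))
    for n in C:
        for P in MOD[k]: cv2.polylines(vis[n],[cv2.convexHull(proj(C[n],place(P,q if not sy else [q[0],q[1],0])).round().astype(np.int32))],True,(255,0,255))
a=vis["scene"][145:245,175:355];b=vis["side"][125:265,200:340]
cv2.imwrite("pics/f1.png",np.hstack([cv2.resize(a,(540,300),interpolation=0),cv2.resize(b,(260,300),interpolation=0)]))
E
python3 m1.py
```

```text
yellow_bar [ 0.4464 -0.2323  3.0584] 0.105 [(array([ 0.4459, -0.2311,  3.0776]), np.float64(0.104)), (array([ 0.4459, -0.2342, -0.0608]), np.float64(0.099))]
white_bar [ 0.4373 -0.1169  0.211 ] 0.356 [(array([ 0.4363, -0.1176,  0.207 ]), np.float64(0.282)), (array([ 0.4405, -0.1143,  0.4676]), np.float64(0.419))]
bottle [0.4372 0.1147 0.1387] 0.132 [(array([0.4292, 0.1113, 0.5138]), np.float64(0.196)), (array([ 0.4366,  0.1134, -1.9453]), np.float64(0.066))]
cup [ 0.4491  0.2278 -0.0232] 0.051 [(array([ 0.4491,  0.2278, -0.0232]), np.float64(0.051))]
```

View pics/f1.png

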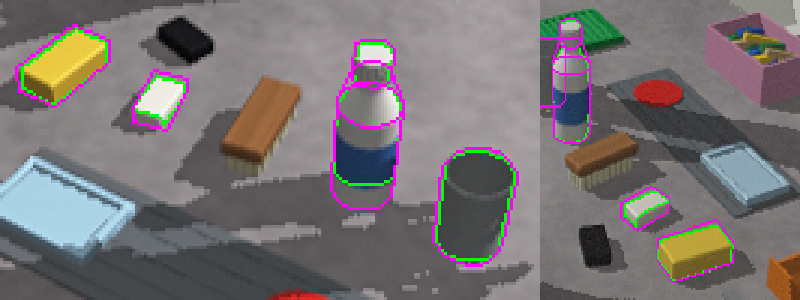

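```bash
cat > plan.py <<'E'
# python3 plan.py X Y Z THETA_DEG -> tool-frame shift after first turning wz
import sys,numpy as np
from scipy.spatial.transform import Rotation as R
from station import readout
s=readout.sense();p=s["ee_pos"];Rm=R.from_rotvec(s["ee_rot"])
A=list(map(float,sys.argv[1:]));t=A[:3];th=np.radians(A[3])
y=np.array([np.cos(th),np.sin(th),0]);x=np.array([-y[1],y[0],0]);Rd=np.c_[x,y,[0,0,-1]]
print("pos",p.round(4),"turn",(Rm.inv()*R.from_matrix(Rd)).as_rotvec().round(4),"shift(after turn)",(Rd.T@(np.array(t)-p)).round(4),"open",round(s["opening"],4),"t",round(s["time"],2),"j",s["joints"].round(2))
E
cat > bp.py <<'E'
from fit import *
C={n:dict(np.load(f"pics/{n}0.npz")) for n in("scene","side")}
for n,u,z in [("scene",(268,220),.02),("scene",(258,265),.03),("side",(468,443),.02),("side",(503,380),.03),("side",(500,405),.02),("scene",(370,246),.01)]: print(n,u,back(C[n],np.array(u)/1.5625,z).round(3))
E
python3 bp.py; python3 plan.py .43 0 .23 100.3
```

```text
scene (268, 220) [ 0.383 -0.384]
scene (258, 265) [ 0.521 -0.293]
side (468, 443) [ 0.388 -0.384]
side (503, 380) [ 0.514 -0.3  ]
side (500, 405) [ 0.481 -0.338]
scene (370, 246) [ 0.338 -0.148]
pos [0.2276 0.4727 0.2308] turn [-1.000e-03 -5.000e-04 -6.286e-01] shift(after turn) [-0.1146 -0.5013  0.0008] open 0.0852 t 0.1 j [ 0.98  0.29 -0.15  1.13 -0.    1.43]
```

jog_arm:
  steps:
    - [0,0,0,0,0,-0.105,-1]
    - [0,0,0,0,0,-0.105,-1]
    - [0,0,0,0,0,-0.105,-1]
    - [0,0,0,0,0,-0.105,-1]
    - [0,0,0,0,0,-0.105,-1]
    - [0,0,0,0,0,-0.103,-1]
    - [-0.0082,-0.0358,0,0,0,0,-1]
    - [-0.0082,-0.0358,0,0,0,0,-1]
    - [-0.0082,-0.0358,0,0,0,0,-1]
    - [-0.0082,-0.0358,0,0,0,0,-1]
    - [-0.0082,-0.0358,0,0,0,0,-1]
    - [-0.0082,-0.0358,0,0,0,0,-1]
    - [-0.0082,-0.0358,0,0,0,0,-1]
    - [-0.0082,-0.0358,0,0,0,0,-1]
    - [-0.0082,-0.0358,0,0,0,0,-1]
    - [-0.0082,-0.0358,0,0,0,0,-1]
    - [-0.0082,-0.0358,0,0,0,0,-1]
    - [-0.0082,-0.0358,0,0,0,0,-1]
    - [-0.0082,-0.0358,0,0,0,0,-1]
    - [-0.0082,-0.0358,0,0,0,0,-1]

```text
time: 1.77
ee_pos: [0.4302, -0.0016, 0.2312]
ee_rot: [0.281, -3.129, -0.0]
ft_force: [1.5, 0.4, 0.8]
opening: 0.0854
grasp_force: 0.0
```

```bash
cat > wrist.py <<'E'
# overlay fitted outlines on a wrist picture: wrist.py out
import sys
from fit import *
from station import viewer
Q=dict(yellow_bar=(.4464,-.2325,-.06),white_bar=(.4373,-.1165,.2),brush=(.43,-.001,.18),bottle=(.437,.114,0),cup=(.449,.228,0),holder=(.6137,-.115,-.03),coaster=(.6206,.1438,0),washboard=(.556,.406,-.026))
def fproj(c,P):
    p=(P-c["T"][:3,3])@c["T"][:3,:3];K=c["intrinsics"];r=np.hypot(p[:,0],p[:,1]);a=np.arctan2(r,p[:,2])
    return np.c_[K[0,0]*a*p[:,0]/r+K[0,2],K[1,1]*a*p[:,1]/r+K[1,2]]
if __name__=="__main__":
    c=viewer.camera("wrist");np.savez("pics/"+sys.argv[1]+".npz",**c);v=cv2.resize(c["img"],(800,600),interpolation=cv2.INTER_CUBIC)
    for k in sys.argv[2:]:
        for P in MOD[k]:cv2.polylines(v,[cv2.convexHull((fproj(c,place(P,Q[k]))*1.5625).round().astype(np.int32))],True,(255,0,255))
    cv2.imwrite("pics/"+sys.argv[1]+".png",v)
E
python3 wrist.py w1 brush white_bar yellow_bar bottle cup holder coaster
```

```text
(no output)
```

View pics/w1.png

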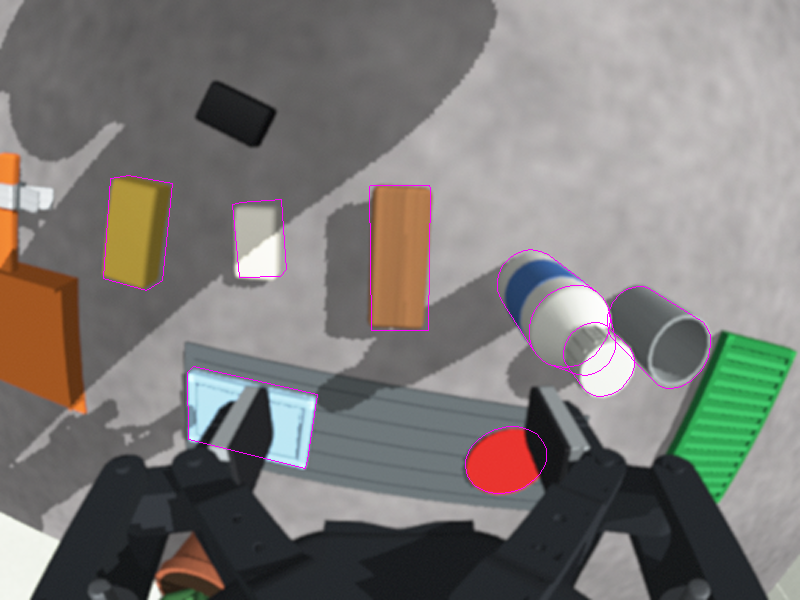

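The overlays fit closely. The brush back is centred at (400,257), exactly where the model puts it, so I'll go down and grip it.

jog_arm:
  steps:
    - [0,0,0.036,0,0,0,-1]
    - [0,0,0.036,0,0,0,-1]
    - [0,0,0.036,0,0,0,-1]
    - [0,0,0.036,0,0,0,-1]
    - [0,0,0.036,0,0,0,-1]
    - [0,0,0.028,0,0,0,-1]
    - [0,0,0.011,0,0,0,-1]
    - [0,0,0,0,0,0,1]
    - [0,0,0,0,0,0,1]
    - [0,0,0,0,0,0,1]
    - [0,0,0,0,0,0,1]
    - [0,0,0,0,0,0,1]
    - [0,0,0,0,0,0,1]
    - [0,0,0,0,0,0,1]
    - [0,0,0,0,0,0,1]
  newtons: 40

```text
time: 3.07
ee_pos: [0.4312, 0.0001, 0.0136]
ee_rot: [-0.281, 3.126, -0.001]
ft_force: [-1.5, 0.5, 7.6]
opening: 0.0435
grasp_force: 40.9
```

```bash
python3 plan.py .556 .406 .22 88.5
```

```text
pos [4.312e-01 1.000e-04 1.360e-02] turn [-0.0007  0.0026  0.2053] shift(after turn) [-0.1141  0.409  -0.2064] open 0.0435 t 3.07 j [-0.17  0.38 -0.7   0.48 -0.   -0.35]
```

jog_arm:
  steps:
    - [0,0,-0.01,0,0,0,1]
    - [0,0,-0.04,0,0,0,1]
    - [0,0,-0.04,0,0,0,1]
    - [0,0,-0.04,0,0,0,1]
    - [0,0,-0.04,0,0,0,1]
    - [0,0,-0.038,0,0,0,1]
    - [0,0,0,0,0,0.103,1]
    - [0,0,0,0,0,0.102,1]
    - [-0.0095,0.0341,0,0,0,0,1]
    - [-0.0095,0.0341,0,0,0,0,1]
    - [-0.0095,0.0341,0,0,0,0,1]
    - [-0.0095,0.0341,0,0,0,0,1]
    - [-0.0095,0.0341,0,0,0,0,1]
    - [-0.0095,0.0341,0,0,0,0,1]
    - [-0.0095,0.0341,0,0,0,0,1]
    - [-0.0095,0.0341,0,0,0,0,1]
    - [-0.0095,0.0341,0,0,0,0,1]
    - [-0.0095,0.0341,0,0,0,0,1]
    - [-0.0095,0.0341,0,0,0,0,1]
    - [-0.0095,0.0341,0,0,0,0,1]

```text
time: 4.73
ee_pos: [0.5546, 0.4082, 0.2212]
ee_rot: [0.04, 3.141, 0.001]
ft_force: [1.3, 0.1, -0.5]
opening: 0.0436
grasp_force: 41.5
```

```bash
python3 plan.py .556 .406 .028 88.5
```

```text
pos [0.5546 0.4082 0.2212] turn [0.0005 0.0008 0.0006] shift(after turn) [-0.0015 -0.0022  0.1932] open 0.0436 t 4.73 j [ 0.53  0.62  0.35  1.29 -0.    0.55]
```

jog_arm:
  steps:
    - [-0.001,-0.002,0.037,0,0,0,1]
    - [0,0,0.037,0,0,0,1]
    - [0,0,0.037,0,0,0,1]
    - [0,0,0.037,0,0,0,1]
    - [0,0,0.03,0,0,0,1]
    - [0,0,0.01,0,0,0,1]
    - [0,0,0.004,0,0,0,1]
    - [0,0,0.002,0,0,0,1]
    - [0,0,0,0,0,0,1]
    - [0,0,0,0,0,0,1]

```text
time: 5.57
ee_pos: [0.5567, 0.405, 0.0281]
ee_rot: [0.04, 3.139, 0.002]
ft_force: [0.7, -0.2, -0.9]
opening: 0.0434
grasp_force: 40.6
```

```bash
python3 plan.py .556 .406 .028 88.5
```

```text
pos [0.5567 0.405  0.0281] turn [0.0014 0.0023 0.0004] shift(after turn) [0.0007 0.0009 0.0001] open 0.0434 t 5.57 j [0.52 0.75 0.06 0.88 0.   0.55]
```

jog_arm:
  steps:
    - [0,0,0.0005,0,0,0,1]
    - [0,0,0,0,0,0,-1]
    - [0,0,0,0,0,0,-1]
    - [0,0,0,0,0,0,-1]
    - [0,0,0,0,0,0,-1]
    - [0,0,-0.02,0,0,0,-1]
    - [0,0,-0.036,0,0,0,-1]
    - [0,0,-0.036,0,0,0,-1]
    - [0,0,-0.036,0,0,0,-1]
    - [0,0,-0.036,0,0,0,-1]
    - [0,0,-0.036,0,0,0,-1]
    - [0.0125,-0.0327,0,0,0,0,-1]
    - [0.0125,-0.0327,0,0,0,0,-1]
    - [0.0125,-0.0327,0,0,0,0,-1]
    - [0.0125,-0.0327,0,0,0,0,-1]
    - [0.0125,-0.0327,0,0,0,0,-1]
    - [0.0125,-0.0327,0,0,0,0,-1]
    - [0.0125,-0.0327,0,0,0,0,-1]
    - [0.0125,-0.0327,0,0,0,0,-1]
    - [0.0125,-0.0327,0,0,0,0,-1]

```text
time: 7.23
ee_pos: [0.4346, 0.1118, 0.226]
ee_rot: [0.04, 3.141, -0.0]
ft_force: [0.7, -0.4, 1.3]
opening: 0.0853
grasp_force: 0.0
```

```bash
python3 plan.py .437 .114 .13 88.5; python3 wrist.py w2 bottle cup washboard
```

```text
pos [0.4346 0.1118 0.226 ] turn [-0.      0.0006  0.0007] shift(after turn) [-0.0024  0.0022  0.096 ] open 0.0853 t 7.23 j [ 0.09  0.15 -0.35  1.07 -0.    0.11]
```

View pics/w2.png

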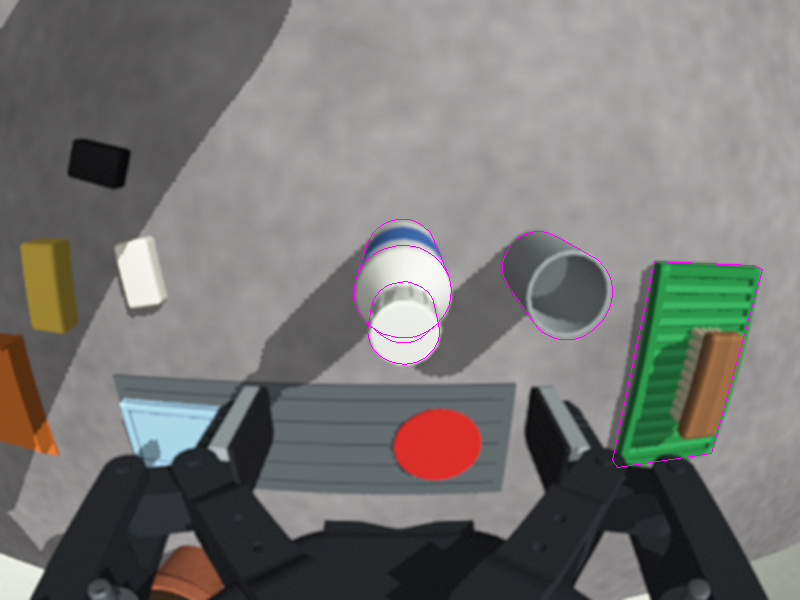

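jog_arm:
  steps:
    - [-0.0024,0.0022,0.03,0,0,0,-1]
    - [0,0,0.03,0,0,0,-1]
    - [0,0,0.025,0,0,0,-1]
    - [0,0,0.011,0,0,0,-1]
    - [0,0,0,0,0,0,-1]
    - [0,0,0,0,0,0,1]
    - [0,0,0,0,0,0,1]
    - [0,0,0,0,0,0,1]
    - [0,0,0,0,0,0,1]
    - [0,0,0,0,0,0,1]
    - [0,0,0,0,0,0,1]
    - [0,0,0,0,0,0,1]
    - [0,0,0,0,0,0,1]
    - [0,0,0,0,0,0,1]
    - [0,0,0,0,0,0,1]
  newtons: 45

```text
time: 8.53
ee_pos: [0.4388, 0.1152, 0.1308]
ee_rot: [0.041, 3.139, -0.0]
ft_force: [-1.1, -0.7, 6.6]
opening: 0.0331
grasp_force: 44.2
```

```bash
python3 plan.py .6206 .1438 .19 88.5; cat > chk.py <<'E'
# refit brush from both cameras at board height
from fit import *
from station import viewer
br=lambda h,s,v:(h<18)&(s>90)&(v>40)
C={n:viewer.camera(n) for n in("scene","side")}
for n in C:np.savez(f"pics/{n}1.npz",**C[n])
for r in (((520,365,670,520)),):
    m=mask(C["scene"],br,r);print("scene px",m.sum(),fit([(C["scene"],m)],MOD["brush"],z=.014))
m=mask(C["side"],br,(265,170,390,260));print("side px",m.sum(),fit([(C["side"],m)],MOD["brush"],z=.014))
E
python3 chk.py
```

```text
pos [0.4388 0.1152 0.1308] turn [-0.      0.0021  0.0004] shift(after turn) [-0.1809  0.0333 -0.0592] open 0.0331 t 8.53 j [ 0.1   0.24 -0.5   0.82 -0.    0.12]
scene px 768 (array([0.55266618, 0.40647789, 3.09823844]), np.float64(0.12500890884470106))
side px 126 (array([0.54179944, 0.43083248, 1.00350834]), np.float64(0.5286075949367088))
```

jog_arm:
  steps:
    - [0,0,-0.01,0,0,0,1]
    - [0,0,-0.02,0,0,0,1]
    - [0,0,-0.02,0,0,0,1]
    - [0,0,-0.01,0,0,0,1]
    - [-0.01,0.002,0,0,0,0,1]
    - [-0.02,0.0037,0,0,0,0,1]
    - [-0.02,0.0037,0,0,0,0,1]
    - [-0.02,0.0037,0,0,0,0,1]
    - [-0.02,0.0037,0,0,0,0,1]
    - [-0.02,0.0037,0,0,0,0,1]
    - [-0.02,0.0037,0,0,0,0,1]
    - [-0.02,0.0037,0,0,0,0,1]
    - [-0.02,0.0037,0,0,0,0,1]
    - [-0.011,0.0019,0,0,0,0,1]
    - [0,0,0,0,0,0,1]
    - [0,0,0,0,0,0,1]
    - [0,0,0,0,0,0,1]

```text
time: 10.05
ee_pos: [0.6189, 0.144, 0.1888]
ee_rot: [-0.04, -3.139, 0.0]
ft_force: [-0.1, 0.3, -3.2]
opening: 0.0331
grasp_force: 45.2
```

```bash
python3 plan.py .6206 .1438 .139 88.5; cat > side.py <<'E'
import sys
from fit import *
from station import viewer
o=[]
for n in ("scene","side"):
    c=viewer.camera(n);np.savez(f"pics/{n}_{sys.argv[1]}.npz",**c);o.append(c["img"])
a=o[0][130:340,150:440];b=o[1][100:270,160:400]
cv2.imwrite(f"pics/{sys.argv[1]}.png",np.hstack([cv2.resize(a,(400,290)),cv2.resize(b,(400,290))]))
E
python3 side.py bot
```

```text
pos [0.6189 0.144  0.1888] turn [-0.0003 -0.0019  0.0005] shift(after turn) [-0.0017 -0.0002  0.0498] open 0.0331 t 10.05 j [ 0.11  0.53  0.1   1.14 -0.    0.14]
```

View pics/bot.png

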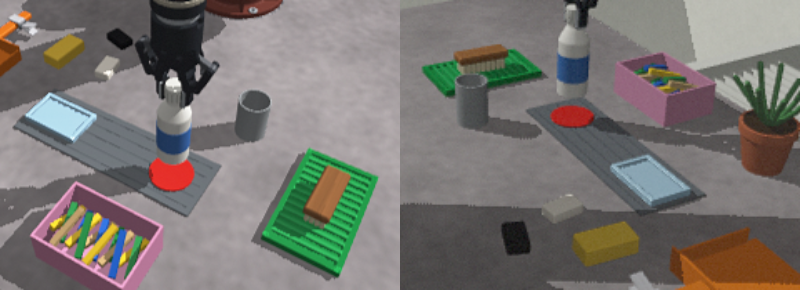

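The bottle hangs upright over the coaster and the brush sits centred on the board. Next I'll lower the bottle.

jog_arm:
  steps:
    - [-0.0015,0,0.02,0,0,0,1]
    - [0,0,0.018,0,0,0,1]
    - [0,0,0.007,0,0,0,1]
    - [0,0,0.003,0,0,0,1]
    - [0,0,0.0015,0,0,0,1]
    - [0,0,0.001,0,0,0,1]
    - [0,0,0,0,0,0,1]
    - [0,0,0,0,0,0,1]

```text
time: 10.82
ee_pos: [0.6217, 0.1441, 0.1402]
ee_rot: [0.04, 3.14, 0.0]
ft_force: [-0.8, -0.2, -3.3]
opening: 0.0329
grasp_force: 45.3
```

jog_arm:
  steps:
    - [0,0,0.001,0,0,0,1]
    - [0,0,0.0007,0,0,0,1]
    - [0,0,0,0,0,0,1]
    - [0,0,0,0,0,0,1]

```text
time: 11.15
ee_pos: [0.622, 0.144, 0.1389]
ee_rot: [0.041, 3.139, 0.0]
ft_force: [-1.2, -1.0, 5.5]
opening: 0.0331
grasp_force: 46.1
```

jog_arm:
  steps:
    - [0,0,0,0,0,0,0]
    - [0,0,0,0,0,0,-1]
    - [0,0,0,0,0,0,-1]
    - [0,0,0,0,0,0,-1]
    - [0,0,0,0,0,0,-1]
    - [0,0,-0.01,0,0,0,-1]
    - [0,0,-0.03,0,0,0,-1]
    - [0,0,-0.036,0,0,0,-1]
    - [0.0292,0.0132,0,0,0,0,-1]
    - [0.0292,0.0132,0,0,0,0,-1]
    - [0.0292,0.0132,0,0,0,0,-1]
    - [0.0292,0.0132,0,0,0,0,-1]
    - [0.0292,0.0132,0,0,0,0,-1]
    - [0.0292,0.0132,0,0,0,0,-1]
    - [0,0,0,0,0,-0.12,-1]
    - [0,0,0,0,0,-0.12,-1]
    - [0,0,0,0,0,-0.12,-1]
    - [0,0,0,0,0,-0.12,-1]
    - [0,0,0,0,0,-0.12,-1]
    - [0,0,0,0,0,-0.12,-1]

```text
time: 12.82
ee_pos: [0.4483, 0.2278, 0.2145]
ee_rot: [-1.077, 2.95, -0.0]
ft_force: [0.3, 0.1, 1.2]
opening: 0.0855
grasp_force: 0.0
```

jog_arm:
  steps:
    - [0,0,0,0,0,-0.122,-1]
    - [0,0,0,0,0,-0.122,-1]
    - [0,0,0,0,0,-0.122,-1]
    - [0,0,0,0,0,-0.122,-1]
    - [0,0,0,0,0,-0.122,-1]
    - [0,0,0,0,0,-0.122,-1]
    - [0,0,0,0,0,-0.12,-1]
    - [0,0,0,0,0,0,-1]

```text
time: 13.48
ee_pos: [0.4483, 0.2278, 0.2144]
ee_rot: [-2.2, 2.242, -0.001]
ft_force: [0.3, -1.3, 0.3]
opening: 0.0852
grasp_force: 0.0
```

```bash
python3 plan.py .449 .228 .05 178.5; python3 wrist.py w3 cup coaster
```

```text
pos [0.4483 0.2278 0.2144] turn [-0.0007  0.0003  0.0071] shift(after turn) [-0.0002 -0.0007  0.1644] open 0.0852 t 13.48 j [ 0.32  0.26 -0.24  1.07 -0.   -1.23]
```

View pics/w3.png

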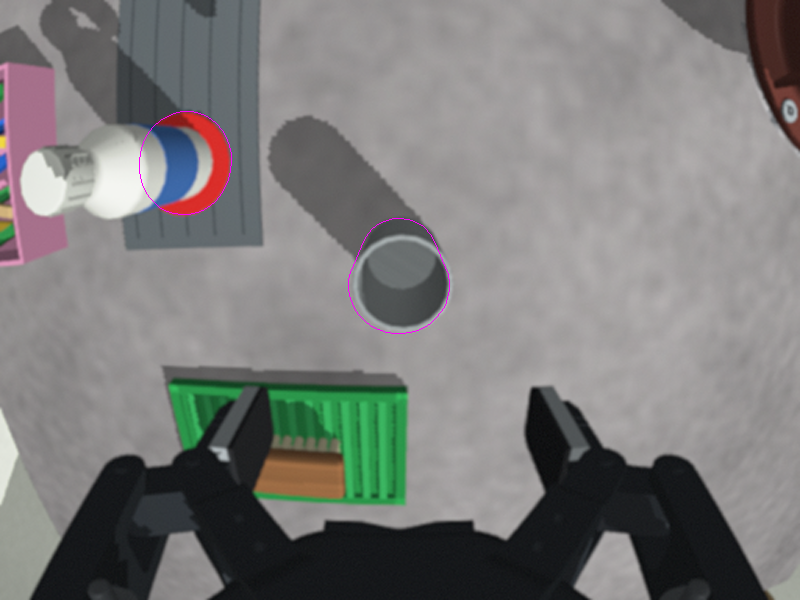

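The bottle stands centred on the coaster. The cup, rim centre (403,284), matches the model to about 2 mm, so I'll grip it from outside.

jog_arm:
  steps:
    - [0,0.001,0.036,0,0,0.007,-1]
    - [0,0,0.036,0,0,0,-1]
    - [0,0,0.036,0,0,0,-1]
    - [0,0,0.03,0,0,0,-1]
    - [0,0,0.02,0,0,0,-1]
    - [0,0,0.01,0,0,0,-1]
    - [0,0,0,0,0,0,-1]
    - [0,0,0,0,0,0,1]
    - [0,0,0,0,0,0,1]
    - [0,0,0,0,0,0,1]
    - [0,0,0,0,0,0,1]
    - [0,0,0,0,0,0,1]
    - [0,0,0,0,0,0,1]
    - [0,0,0,0,0,0,1]
  newtons: 35

```text
time: 14.7
ee_pos: [0.4483, 0.2282, 0.0473]
ee_rot: [-2.184, 2.255, -0.002]
ft_force: [-2.1, -0.3, 7.7]
opening: 0.0604
grasp_force: 37.6
```

```bash
python3 plan.py .6172 .0143 .12 178.5
```

```text
pos [0.4483 0.2282 0.0473] turn [-0.0027  0.001  -0.0058] shift(after turn) [ 0.2094 -0.1744 -0.0727] open 0.0604 t 14.7 j [ 0.33  0.43 -0.48  0.65  0.   -1.21]
```

jog_arm:
  steps:
    - [0,0,-0.01,0,0,0,1]
    - [0,0,-0.025,0,0,0,1]
    - [0,0,-0.025,0,0,0,1]
    - [0.03,0,0,0,0,0,1]
    - [0.03,0,0,0,0,0,1]
    - [0.03,0,0,0,0,0,1]
    - [0.03,0,0,0,0,0,1]
    - [0.03,0,0,0,0,0,1]
    - [0.03,0,0,0,0,0,1]
    - [0.029,0,0,0,0,0,1]
    - [0,-0.025,0,0,0,0,1]
    - [0,-0.025,0,0,0,0,1]
    - [0,-0.025,0,0,0,0,1]
    - [0,-0.025,0,0,0,0,1]
    - [0,-0.025,0,0,0,0,1]
    - [0,-0.025,0,0,0,0,1]
    - [0,-0.024,0,0,0,0,1]
    - [0,0,0,0,0,0,1]

```text
time: 16.2
ee_pos: [0.6189, 0.0129, 0.1069]
ee_rot: [-2.183, 2.255, -0.005]
ft_force: [-0.3, 0.3, -2.0]
opening: 0.06
grasp_force: 39.1
```

```bash
python3 plan.py .6172 .0143 .052 178.5
```

```text
pos [0.6189 0.0129 0.1069] turn [-0.0046 -0.0003 -0.006 ] shift(after turn) [-0.0014  0.0018  0.0549] open 0.06 t 16.2 j [-0.1   0.55 -0.09  0.93  0.   -1.64]
```

jog_arm:
  steps:
    - [-0.0014,0.0018,0.02,0,0,0,1]
    - [0,0,0.02,0,0,0,1]
    - [0,0,0.009,0,0,0,1]
    - [0,0,0.003,0,0,0,1]
    - [0,0,0.002,0,0,0,1]
    - [0,0,0.001,0,0,0,1]
    - [0,0,0,0,0,0,1]
    - [0,0,0,0,0,0,1]

```text
time: 16.87
ee_pos: [0.6133, 0.0147, 0.0516]
ee_rot: [-2.185, 2.256, -0.002]
ft_force: [0.1, -0.4, -1.5]
opening: 0.0599
grasp_force: 39.2
```

jog_arm:
  steps:
    - [0,-0.0035,0,0,0,0,1]
    - [0,0,0,0,0,0,1]
    - [0,0,0.0008,0,0,0,1]
    - [0,0,0,0,0,0,1]
    - [0,0,0,0,0,0,1]

```text
time: 17.28
ee_pos: [0.617, 0.0146, 0.0513]
ee_rot: [-2.185, 2.255, -0.002]
ft_force: [-4.1, -0.2, 11.9]
opening: 0.0599
grasp_force: 40.0
```

jog_arm:
  steps:
    - [0,0,0,0,0,0,0]
    - [0,0,0,0,0,0,-1]
    - [0,0,0,0,0,0,-1]
    - [0,0,0,0,0,0,-1]
    - [0,0,0,0,0,0,-1]
    - [0,0,-0.01,0,0,0,-1]
    - [0,0,-0.035,0,0,0,-1]
    - [0,0,-0.04,0,0,0,-1]
    - [0,0,-0.04,0,0,0,-1]
    - [0,0,-0.02,0,0,0,-1]
    - [0.028,0.0182,0,0,0,0,-1]
    - [0.028,0.0182,0,0,0,0,-1]
    - [0.028,0.0182,0,0,0,0,-1]
    - [0.028,0.0182,0,0,0,0,-1]
    - [0.028,0.0182,0,0,0,0,-1]
    - [0.028,0.0182,0,0,0,0,-1]
    - [0.028,0.0182,0,0,0,0,-1]
    - [0.028,0.0182,0,0,0,0,-1]
    - [0.028,0.0182,0,0,0,0,-1]

```text
time: 18.87
ee_pos: [0.4435, -0.2332, 0.1956]
ee_rot: [-2.186, 2.256, -0.001]
ft_force: [0.5, -0.3, 0.1]
opening: 0.0854
grasp_force: 0.0
```

jog_arm:
  steps:
    - [0,0,0,0,0,0.123,-1]
    - [0,0,0,0,0,0.123,-1]
    - [0,0,0,0,0,0.123,-1]
    - [0,0,0,0,0,0.123,-1]
    - [0,0,0,0,0,0.123,-1]
    - [0,0,0,0,0,0.123,-1]
    - [0,0,0,0,0,0.123,-1]
    - [0,0,0,0,0,0.123,-1]
    - [0,0,0,0,0,0.123,-1]
    - [0,0,0,0,0,0.123,-1]
    - [0,0,0,0,0,0.123,-1]
    - [0,0,0,0,0,0.123,-1]
    - [0,0,0,0,0,0.122,-1]
    - [0,0,0,0,0,0,-1]

```text
time: 20.03
ee_pos: [0.4446, -0.2321, 0.1955]
ee_rot: [0.101, 3.139, -0.0]
ft_force: [-0.2, 0.3, 0.3]
opening: 0.0853
grasp_force: 0.0
```

```bash
python3 plan.py .4464 -.2325 .005 86.6; python3 wrist.py w4 yellow_bar white_bar holder
```

```text
pos [ 0.4446 -0.2321  0.1955] turn [-0.0003  0.0005 -0.0051] shift(after turn) [-0.0018 -0.0003  0.1905] open 0.0853 t 20.03 j [-0.63  0.27 -0.28  1.02  0.   -0.56]
```

View pics/w4.png

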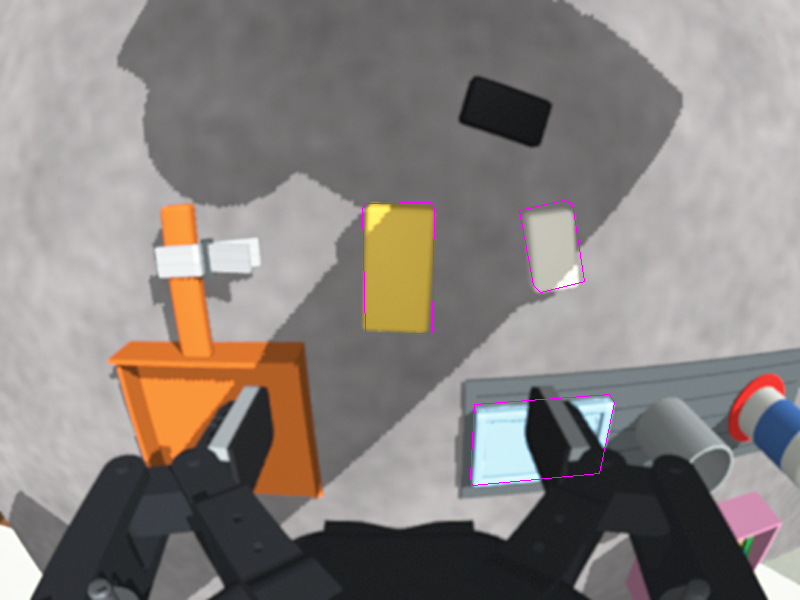

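Yellow bar (399,268) matches its model. The clamp at (255,250) and the pan are clear of the left finger. Descend and grip.

jog_arm:
  steps:
    - [-0.002,0,0.036,0,0,-0.005,-1]
    - [0,0,0.036,0,0,0,-1]
    - [0,0,0.036,0,0,0,-1]
    - [0,0,0.036,0,0,0,-1]
    - [0,0,0.028,0,0,0,-1]
    - [0,0,0.013,0,0,0,-1]
    - [0,0,0.005,0,0,0,-1]
    - [0,0,0,0,0,0,1]
    - [0,0,0,0,0,0,1]
    - [0,0,0,0,0,0,1]
    - [0,0,0,0,0,0,1]
    - [0,0,0,0,0,0,1]
    - [0,0,0,0,0,0,1]
    - [0,0,0,0,0,0,1]
    - [0,0,0,0,0,0,1]
  newtons: 40

```text
time: 21.33
ee_pos: [0.4476, -0.233, 0.0065]
ee_rot: [0.083, 3.138, -0.003]
ft_force: [-2.0, 0.9, 4.5]
opening: 0.0479
grasp_force: 40.4
```

```bash
python3 plan.py .6137 -.1153 .15 178
```

```text
pos [ 0.4476 -0.233   0.0065] turn [-3.300e-03  5.000e-04 -1.589e+00] shift(after turn) [-0.1234 -0.1619 -0.1435] open 0.0479 t 21.33 j [-0.62  0.5  -0.52  0.55 -0.   -0.57]
```

jog_arm:
  steps:
    - [0,0,-0.01,0,0,0,1]
    - [0,0,-0.035,0,0,0,1]
    - [0,0,-0.04,0,0,0,1]
    - [0,0,-0.035,0,0,0,1]
    - [0,0,0,0,0,-0.122,1]
    - [0,0,0,0,0,-0.122,1]
    - [0,0,0,0,0,-0.122,1]
    - [0,0,0,0,0,-0.122,1]
    - [0,0,0,0,0,-0.122,1]
    - [0,0,0,0,0,-0.122,1]
    - [0,0,0,0,0,-0.122,1]
    - [0,0,0,0,0,-0.122,1]
    - [0,0,0,0,0,-0.122,1]
    - [0,0,0,0,0,-0.122,1]
    - [0,0,0,0,0,-0.122,1]
    - [0,0,0,0,0,-0.122,1]
    - [0,0,0,0,0,-0.122,1]

```text
time: 22.75
ee_pos: [0.4466, -0.2322, 0.1261]
ee_rot: [-2.185, 2.257, -0.002]
ft_force: [0.4, 0.5, -2.5]
opening: 0.0475
grasp_force: 42.1
```

jog_arm:
  steps:
    - [-0.0206,-0.027,0,0,0,0,1]
    - [-0.0206,-0.027,0,0,0,0,1]
    - [-0.0206,-0.027,0,0,0,0,1]
    - [-0.0206,-0.027,0,0,0,0,1]
    - [-0.0206,-0.027,0,0,0,0,1]
    - [-0.0206,-0.027,0,0,0,0,1]
    - [0,0,0,0,0,0,1]
    - [0,0,0,0,0,0,1]
    - [0,0,0,0,0,0,1]

```text
time: 23.5
ee_pos: [0.6128, -0.1147, 0.1255]
ee_rot: [2.179, -2.263, 0.0]
ft_force: [-0.6, 0.4, -1.8]
opening: 0.0479
grasp_force: 42.3
```

```bash
python3 plan.py .6137 -.1153 .019 178; python3 side.py yel
```

```text
pos [ 0.6128 -0.1147  0.1255] turn [ 0.0002 -0.0002 -0.0028] shift(after turn) [ 0.0005 -0.0009  0.1065] open 0.0479 t 23.5 j [-0.3   0.55 -0.04  0.98 -0.   -1.84]
```

View pics/yel.png

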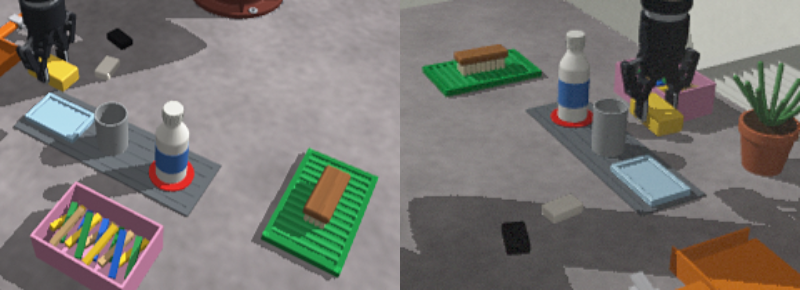

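Bottle and cup are standing in place, and the yellow bar hangs aligned above the holder. Lower it.

jog_arm:
  steps:
    - [0.0005,-0.0009,0.03,0,0,0,1]
    - [0,0,0.03,0,0,0,1]
    - [0,0,0.025,0,0,0,1]
    - [0,0,0.012,0,0,0,1]
    - [0,0,0.004,0,0,0,1]
    - [0,0,0,0,0,0,1]
    - [0,0,0,0,0,0,1]

```text
time: 24.18
ee_pos: [0.6148, -0.116, 0.0252]
ee_rot: [-2.177, 2.264, -0.002]
ft_force: [-0.1, -0.2, -2.8]
opening: 0.0471
grasp_force: 42.2
```

```bash
python3 plan.py .6137 -.1153 .0185 178
```

```text
pos [ 0.6148 -0.116   0.0252] turn [-0.0016 -0.0005 -0.0041] shift(after turn) [-0.0006  0.0011  0.0067] open 0.0471 t 24.18 j [-0.3   0.65 -0.15  0.77 -0.   -1.84]
```

jog_arm:
  steps:
    - [-0.0006,0.001,0.003,0,0,0,1]
    - [0,0,0.002,0,0,0,1]
    - [0,0,0.001,0,0,0,1]
    - [0,0,0.0005,0,0,0,1]
    - [0,0,0,0,0,0,1]
    - [0,0,0,0,0,0,1]

```text
time: 24.68
ee_pos: [0.6135, -0.1148, 0.0185]
ee_rot: [-2.178, 2.263, -0.002]
ft_force: [-2.0, 0.2, 6.2]
opening: 0.0479
grasp_force: 43.1
```

jog_arm:
  steps:
    - [0,0,0,0,0,0,0]
    - [0,0,0,0,0,0,-1]
    - [0,0,0,0,0,0,-1]
    - [0,0,0,0,0,0,-1]
    - [0,0,-0.01,0,0,0,-1]
    - [0,0,-0.035,0,0,0,-1]
    - [0,0,-0.04,0,0,0,-1]
    - [0,0,-0.04,0,0,0,-1]
    - [0,0,-0.03,0,0,0,-1]
    - [0.001,0.0293,0,0,0,0,-1]
    - [0.001,0.0293,0,0,0,0,-1]
    - [0.001,0.0293,0,0,0,0,-1]
    - [0.001,0.0293,0,0,0,0,-1]
    - [0.001,0.0293,0,0,0,0,-1]
    - [0.001,0.0293,0,0,0,0,-1]

```text
time: 25.93
ee_pos: [0.4359, -0.1138, 0.1729]
ee_rot: [-2.178, 2.264, -0.001]
ft_force: [0.1, -0.2, -0.0]
opening: 0.0854
grasp_force: 0.0
```

jog_arm:
  steps:
    - [0,0,0,0,0,0.1214,-1]
    - [0,0,0,0,0,0.1214,-1]
    - [0,0,0,0,0,0.1214,-1]
    - [0,0,0,0,0,0.1214,-1]
    - [0,0,0,0,0,0.1214,-1]
    - [0,0,0,0,0,0.1214,-1]
    - [0,0,0,0,0,0.1214,-1]
    - [0,0,0,0,0,0.1214,-1]
    - [0,0,0,0,0,0.1214,-1]
    - [0,0,0,0,0,0.1214,-1]
    - [0,0,0,0,0,0.1214,-1]
    - [0,0,0,0,0,0,-1]

```text
time: 26.93
ee_pos: [0.4373, -0.114, 0.173]
ee_rot: [-0.3, 3.127, -0.001]
ft_force: [-0.4, -1.1, 0.8]
opening: 0.0851
grasp_force: 0.0
```

```bash
sed -i 's/yellow_bar=(.4464,-.2325,-.06)/yellow_bar=(.6137,-.1153,1.535,.012)/' wrist.py; python3 plan.py .4365 -.1165 .002 101.5; python3 wrist.py w5 yellow_bar white_bar holder
```

```text
pos [ 0.4373 -0.114   0.173 ] turn [-0.0005  0.0007 -0.0095] shift(after turn) [ 0.0013 -0.0022  0.171 ] open 0.0851 t 26.93 j [-0.42  0.2  -0.44  0.93 -0.   -0.61]
```

View pics/w5.png

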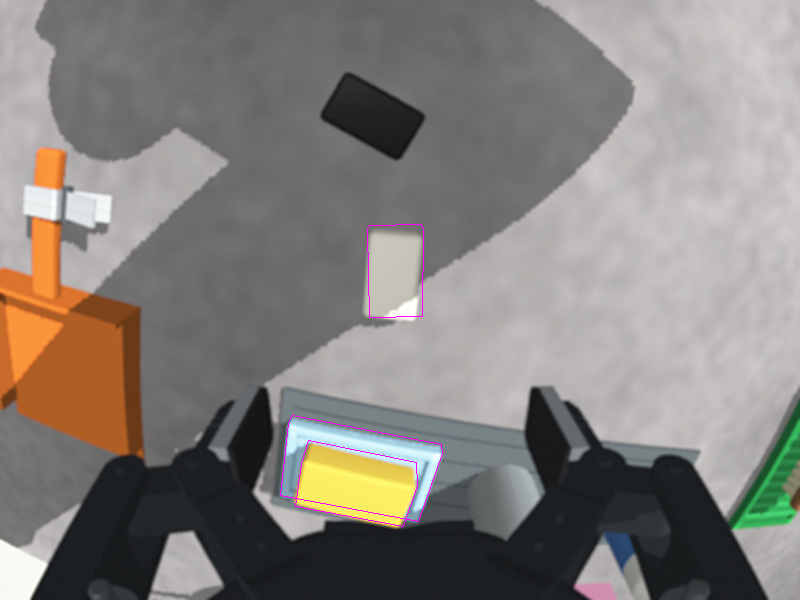

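Yellow is flat in the holder, as modelled. The white bar (394,275) is turned about 0.04 rad less and sits about 2 mm nearer the mat than modelled; it is worn white, not the black one at (372,115). I'll adjust and grip.

jog_arm:
  steps:
    - [-0.0006,-0.0036,0.036,0,0,0.036,-1]
    - [0,0,0.036,0,0,0,-1]
    - [0,0,0.036,0,0,0,-1]
    - [0,0,0.036,0,0,0,-1]
    - [0,0,0.018,0,0,0,-1]
    - [0,0,0.007,0,0,0,-1]
    - [0,0,0.002,0,0,0,-1]
    - [0,0,0,0,0,0,1]
    - [0,0,0,0,0,0,1]
    - [0,0,0,0,0,0,1]
    - [0,0,0,0,0,0,1]
    - [0,0,0,0,0,0,1]
    - [0,0,0,0,0,0,1]
    - [0,0,0,0,0,0,1]
    - [0,0,0,0,0,0,1]
    - [0,0,0,0,0,0,1]
  newtons: 35

```text
time: 28.32
ee_pos: [0.4394, -0.1178, 0.0026]
ee_rot: [-0.252, 3.129, -0.002]
ft_force: [-1.2, 0.9, 11.1]
opening: 0.0354
grasp_force: 33.2
```

```bash
python3 plan.py .6137 -.1153 .15 178
```

```text
pos [ 0.4394 -0.1178  0.0026] turn [-2.4000e-03  7.0000e-04 -1.3749e+00] shift(after turn) [-0.0086 -0.1741 -0.1474] open 0.0354 t 28.32 j [-0.42  0.44 -0.65  0.48 -0.   -0.58]
```

jog_arm:
  steps:
    - [0,0,-0.01,0,0,0,1]
    - [0,0,-0.035,0,0,0,1]
    - [0,0,-0.04,0,0,0,1]
    - [0,0,-0.035,0,0,0,1]
    - [0,0,0,0,0,-0.1146,1]
    - [0,0,0,0,0,-0.1146,1]
    - [0,0,0,0,0,-0.1146,1]
    - [0,0,0,0,0,-0.1146,1]
    - [0,0,0,0,0,-0.1146,1]
    - [0,0,0,0,0,-0.1146,1]
    - [0,0,0,0,0,-0.1146,1]
    - [0,0,0,0,0,-0.1146,1]
    - [0,0,0,0,0,-0.1146,1]
    - [0,0,0,0,0,-0.1146,1]
    - [0,0,0,0,0,-0.1146,1]
    - [0,0,0,0,0,-0.1146,1]

```text
time: 29.65
ee_pos: [0.4386, -0.1174, 0.1219]
ee_rot: [-2.189, 2.253, -0.001]
ft_force: [-1.2, 0.1, -0.9]
opening: 0.0356
grasp_force: 35.0
```

jog_arm:
  steps:
    - [-0.0014,-0.029,0,0,0,0,1]
    - [-0.0014,-0.029,0,0,0,0,1]
    - [-0.0014,-0.029,0,0,0,0,1]
    - [-0.0014,-0.029,0,0,0,0,1]
    - [-0.0014,-0.029,0,0,0,0,1]
    - [-0.0014,-0.029,0,0,0,0,1]
    - [0,0,0,0,0,0,1]
    - [0,0,0.03,0,0,0,1]
    - [0,0,0.02,0,0,0,1]
    - [0,0,0.01,0,0,0,1]
    - [0,0,0,0,0,0,1]
    - [0,0,0,0,0,0,1]

```text
time: 30.65
ee_pos: [0.6125, -0.1151, 0.0618]
ee_rot: [2.182, -2.26, -0.0]
ft_force: [0.1, -0.1, -0.0]
opening: 0.0357
grasp_force: 34.9
```

```bash
python3 plan.py .6137 -.1153 .045 178
```

```text
pos [ 0.6125 -0.1151  0.0618] turn [0.0002 0.     0.0001] shift(after turn) [ 0.0002 -0.0012  0.0168] open 0.0357 t 30.65 j [-0.3   0.61 -0.12  0.84 -0.   -1.84]
```

jog_arm:
  steps:
    - [0,-0.0006,0.008,0,0,0,1]
    - [0,0,0.004,0,0,0,1]
    - [0,0,0.002,0,0,0,1]
    - [0,0,0.001,0,0,0,1]
    - [0,0,0,0,0,0,1]
    - [0,0,0,0,0,0,1]

```text
time: 31.15
ee_pos: [0.6134, -0.1151, 0.0465]
ee_rot: [-2.182, 2.26, -0.0]
ft_force: [-0.1, -0.2, -0.1]
opening: 0.0359
grasp_force: 34.9
```

jog_arm:
  steps:
    - [0,0,0.001,0,0,0,1]
    - [0,0,0.001,0,0,0,1]
    - [0,0,0,0,0,0,1]
    - [0,0,0,0,0,0,1]

```text
time: 31.48
ee_pos: [0.6135, -0.1152, 0.0447]
ee_rot: [-2.182, 2.26, -0.001]
ft_force: [-0.9, -0.0, 4.3]
opening: 0.0361
grasp_force: 35.4
```

Contact. Release, rise and back off towards the base for a last look.

jog_arm:
  steps:
    - [0,0,0,0,0,0,0]
    - [0,0,0,0,0,0,-1]
    - [0,0,0,0,0,0,-1]
    - [0,0,0,0,0,0,-1]
    - [0,0,-0.01,0,0,0,-1]
    - [0,0,-0.035,0,0,0,-1]
    - [0,0,-0.04,0,0,0,-1]
    - [0,0,-0.04,0,0,0,-1]
    - [0,0,-0.04,0,0,0,-1]
    - [0,0.035,-0.01,0,0,0,-1]
    - [0,0.035,0,0,0,0,-1]
    - [0,0.035,0,0,0,0,-1]
    - [0,0.035,0,0,0,0,-1]
    - [0,0.035,0,0,0,0,-1]
    - [0,0.035,0,0,0,0,-1]
    - [0,0,0,0,0,0,-1]
    - [0,0,0,0,0,0,-1]

```text
time: 32.9
ee_pos: [0.4022, -0.1077, 0.2203]
ee_rot: [-2.181, 2.26, -0.002]
ft_force: [-0.1, 0.0, -0.7]
opening: 0.0852
grasp_force: 0.0
```

```bash
cat > fin.py <<'E'
from fit import *
from station import viewer
Q=dict(yellow_bar=(.6137,-.1153,1.535,.012),white_bar=(.6137,-.1153,1.535,.042),cup=(.6172,.0143,0,.004),bottle=(.6206,.1438,0,.008),brush=(.556,.406,-.026,.014))
o=[]
for n in ("scene","side"):
    c=viewer.camera(n);v=cv2.resize(c["img"],None,fx=3,fy=3,interpolation=cv2.INTER_CUBIC)
    for k,q in Q.items():
        for P in MOD[k]:cv2.polylines(v,[cv2.convexHull((proj(c,place(P,q))*3+1).round().astype(np.int32))],True,(255,0,255))
    o.append(v)
a=o[0][3*170:3*335,3*155:3*430];b=o[1][3*105:3*240,3*170:3*350]
cv2.imwrite("pics/fin.png",np.vstack([cv2.resize(a,(500,300)),cv2.resize(b,(500,290))]))
E
python3 fin.py
```

```text
(no output)
```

View pics/fin.png

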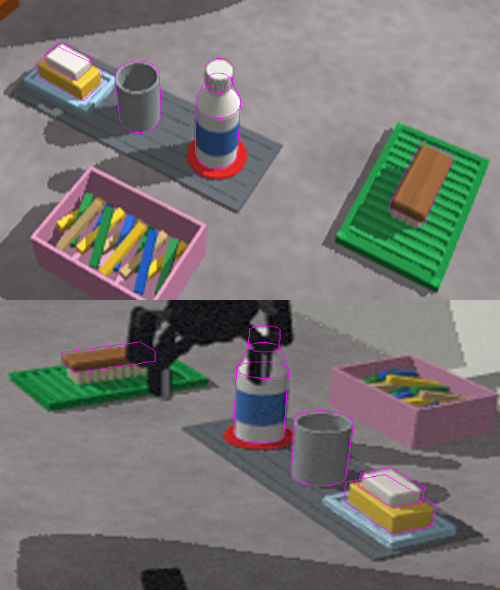

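Everything stands where it was modelled, to within a few millimetres: the white bar is on the yellow in the holder, the cup is mid-mat, the bottle is on the coaster and the brush is on the board. I'm handing it in.

```bash
python3 -c "
from station import job
print(job.job_done())"
```

```text
the job is handed in; nothing more can be done
None
```

All five items are in place and released, the dustpan was not touched, and the job was handed in at about 33 s; the hand-in returned no verdict, but the last images showed every item within a few millimetres of its target.

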